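# Set the recipe stand and put the pad on it

### The arm

A 6-joint arm with a two-finger parallel gripper is mounted at the origin on a cart in front of the work surface, level with it; the furniture and walls round the work are solid. World frame = base frame: x ahead of the robot, y to its left, z up, the work surface at z = 0. Lengths are in mm, angles in rad, forces in N, time in s.
With the tool pointing down it reaches from about 375 to 825 mm from the base axis. Payload 5.5 kg.
Tool frame: the origin (TCP) lies on the front face of the gripper's body, between the roots of the fingers; the fingertips stand 73 mm ahead of it and the grasp point (between the pads) lies 54 mm ahead of it; z points along the fingers, y is the line along which they close (so a half turn about z gives the same grasp; the last joint's range is limited). The gripper opens to 85 mm and grips with 20 to 120 N. Pads are 22 mm wide; open, the fingers measure 114 mm over their backs; the gripper's body (76 mm by 85 mm) begins 54 mm behind the grasp point. The pads swing forward as they close: fully open they stand 13 mm farther back than shut.
Start: joints at [-1.116, 0.314, -0.047, 1.21, 0, 1.571], TCP at [263.566, -539.007, 303.899] pointing down, gripper open.
Joint ranges: [-2.67, 2.67], [-0.69, 1.73], [-1.03, 1.25], [-2.08, 2.16], [-1.42, 1.45], [-3.14, 3.14]. Speed limits (rad/s): [2.39, 2.39, 3.01, 3.14, 3.14, 3.14].

### API

Orientations are given as [roll, pitch, yaw] about the fixed x, y, z axes, in that order (R = Rz(yaw) Ry(pitch) Rx(roll)).
In Python, from station import telemetry, vision, r gives the robot as it stands.
- The arm moves only by the tool send_rows, never from a script. Its argument "plan" is one flat list of numbers, 7 for each row, row after row: the shift along the tool's x, y, z in cm, then the turn, a rotation vector about the tool's x, y, z in degrees, then the closure, from 0 (fully open) to 1 (shut). In form: [tx, ty, tz, rx, ry, rz, hand, tx, ty, tz, rx, ry, rz, hand, ...]. A call has 1 to 20 rows; each row shifts and turns the commanded pose from where the row before left it, along the tool's axes as they then stand; what a row does not reach is not made up. A row lasts 1/10 s, in which the tool goes at most 50 mm and 8.59 degrees, less where a joint would pass 70% of its speed; a pose out of reach is approached as far as the arm can. A call is refused whole if a number of a shift passes 5 or a number of a turn 8.59, either way. A call with a gripper value outside its range is refused whole. The fingers move at their own pace and stop on an object; "grip_force" is the grip in N (left out, the last holds). Time passes only in rows, so rows that do not move let the fingers close. It gives the time, the measured TCP pose, the force, the opening and the grip force at its end, in the units of the state.
- telemetry.read_state(): the state, without advancing time (a new reading comes with each control period).
- vision.camera(name): name is "scene" or "top"; returns the picture (420x560x3 uint8, red, green, blue); there is no depth.
- vision.camera_params(name): a dict with "K" (3x3 intrinsics, pixels), "k1" (the pictures are not rectified: a ray, as slopes to the right and down, at radius r is drawn at 1 + k1 r^2 times it, then the intrinsics apply), "R" (3x3) and "t" (3): a world point X has camera coordinates R X + t. Camera axes: x right, y down, z forward; pixel columns grow to the right and rows downward; lengths in mm; the calibration is good to about 2 mm. A picture is of the moment at which its call begins. camera_params takes no time and is no camera call.
- r.job_done(): hands the job in; it is judged then, once.
The state is a dict: "time_s": time; "joint_pos": joint angles; "joint_vel": joint speeds; "tau": joint torques, N m; "tool_pos": TCP position; "ee_rot": TCP orientation; "wrist_force": force on the tool from outside, world axes, zero at the start; "wrist_torque": the same for the moment, N m; "width": opening from 0.0 (shut) to 1.0 (fully open); "grasp_force": force on a finger pad.
Only numpy, scipy, OpenCV 4.12 (cv2) and the standard library are available. Lean on these libraries where they do the work, as an engineer would, in place of code of your own. Each camera call takes 0.05 s, during which the arm holds its last target. There are 200 camera calls.

### The job

Push the recipe stand's backrest back until it leans 30 degrees from upright (give or take 5), take your hand off and see that it stays there for a good second. Only then take the spiral pad from its rack and stand it, tall way up and about central, on the stand's ledge, flat against the backrest, which must still lean 30 degrees once you have let go. Leave the jars, tins and mug where they are.

Things in the scene. Friction and masses are not known exactly. Their poses are not given: they have to be found in the camera images.
- backrest (a joint): Lean of the stand's backrest, rad: 0 upright, positive leaning back (top towards +x of the stand); range -0.25 to 1.2; starts within 0.17 of upright. Friction hinge (0.35 N m: about 5 N near the top edge moves it), no spring: it stays where it is left, also under the pad. 30 degrees is 0.524.
- backrest_hinge (a point): Point on the backrest's hinge axis, mid-width, 50 mm above the worktop. Its axes turn with the backrest: z up along the wooden panel, y along the hinge, -x out of the panel's front towards the user. Panel 160 mm wide (y), 6 thick, front face at x = -18 mm, top edge at z = 90 mm. The seated pad's centre is then at about (-23.5, 0, 73) mm.
- stand: The recipe stand: dark steel foot 150 (x) by 140 (y) by 8 mm, fixed to the worktop, carrying two lugs and the wooden backrest with its ledge. Origin: centre of the foot's underside; -x is its front (ledge side), z up. The hinge axis lies 2 mm behind the origin (x = +2 mm), 50 mm up, along y.
- pad_center (a point): Centre of the stiff spiral-bound pad, 146 x 103 x 11 mm (109 x 14 over the spiral on one long side), 0.08 to 0.17 kg. Axes: x along the 146 mm side (up at the start), y along the 103 mm side, z through it. It starts tall way up in the rack, loose (leaning up to 3 degrees), upper edge 156 mm above the worktop; pinch it there across its thickness.
- rack: Letter rack: wooden foot 80 (x) by 130 (y) by 10 mm, fixed, with two upright parallel steel wire hoops, 84 wide (y) and reaching 77 mm above the worktop; the pad stands between them in a 15 mm gap, its thickness along the rack's x. Origin: centre of the foot's underside, z up.
- salt_shaker: Bystander, leave alone: small glass salt shaker with a grey cap, 44 wide, 90 high (mm); origin at the centre of its underside, z up
- honey_jar: Bystander, leave alone: squat jar with a red lid, 60 wide, 86 high (mm); origin at the centre of its underside, z up
- spice_jar: Bystander, leave alone: slim spice jar with a green cap, 46 wide, 106 high (mm); origin at the centre of its underside, z up
- tomato_tin: Bystander, leave alone: tall food tin, 75 diameter, 110 high (mm); origin at the centre of its underside, z up
- fish_tin: Bystander, leave alone: flat round tin, 86 diameter, 40 high (mm); origin at the centre of its underside, z up
- green_mug: Bystander, leave alone: green mug, 86 diameter, 118 over the handle, 96 high (mm); origin at the centre of its underside, z up
- panel_top (a point): Middle of the panel's top edge, on its front face; turns with the backrest, axes as at the hinge (90 mm above the hinge axis along the panel).
- ledge (a point): Mid-width of the corner where the panel's front face meets the ledge's upper face; turns with the backrest, axes as at the hinge. The ledge is square to the panel, 150 wide, 34 deep (to x = -34 mm from here), with two steel lips 30 wide on its front edge at y = -50 and +50 mm, 8 mm high, inner face 30 mm out from the panel.
Things that resemble listed ones, but are neither listed nor needed, are in the scene too. What is shaped like the part that bears pad_center but orange, pink or turquoise is not meant.

How it is judged (in metres and radians):
On the way, in this order (a step that is already met when the one before it is completed fails the run):
1. with nothing touching the stand, the backrest stays at 30 degrees from upright (25 to 35) for a second (value of joint backrest between 0.436 and 0.611 rad and contact force between each of the arm, the fingers and stand below 0.1 N and velocity of joint backrest between -0.02 and 0.02 rad/s), for 1 s.
2. the pad stands on the ledge against the backrest, which still leans 25 to 35 degrees (value of joint backrest between 0.436 and 0.611 rad and x of pad_center in the frame of backrest_hinge between -0.032 and -0.016 m and y of pad_center in the frame of backrest_hinge between -0.025 and 0.025 m and z of pad_center in the frame of backrest_hinge between 0.064 and 0.082 m and angle between the x axis of pad_center and the z axis of backrest_hinge, either way round below 0.12 rad), for 0.2 s.
At the end, for the whole second after the job is handed in: The backrest leans 25 to 35 degrees back from upright; the pad stands tall way up on the ledge (lower edge within about 9 mm of the ledge), flat against the backrest (within about 7 degrees and 7 mm), centred on it to 25 mm; pad and backrest are at rest (all of step 2 and velocity of joint backrest between -0.02 and 0.02 rad/s and linear speed of pad below 0.02 m/s); the robot touches nothing.
It fails at once if a jar, tin or the mug is shifted by more than 40 mm or knocked over (distance of any of salt_shaker, honey_jar, spice_jar, tomato_tin, fish_tin, green_mug from where it was at the start of the episode above 0.04 m or angle between any of salt_shaker, honey_jar, spice_jar, tomato_tin, fish_tin, green_mug's own z axis and vertical above 0.6 rad).
It also fails if it takes over 58 s, if anything falls off the work surface, if the arm or the gripper's body presses on something with over 40 N, if the wrist force passes 120 N, or if a joint passes its speed limit or range.

## Working session

There is one attempt and no reset: what is moved stays moved. The work goes in short steps, Python scripts to look and compute and a tool call to move; the robot and the scene stay as the last step left them, time stands still between calls to the robot, and variables do not carry over. Pictures are saved under pics/ and viewed, at most 10 in all, crops included, and the job is handed in when it is done.

Besides the shell and the picture viewer there is one more tool, called after "Emit:" as name(argument=value, ...) on one line, values as JSON. send_rows: Moves the arm, as the interface text tells. Its arguments: {"type":"object","properties":{"plan":{"type":"array","items":{"type":"number"}},"grip_force":{"type":"number"}},"required":["plan"]}

```bash
mkdir -p pics
cat > h.py <<'E'
import numpy as np, cv2
from station import telemetry, vision, r
def P(n): return {k:np.array(v,float) for k,v in vision.camera_params(n).items() if k in('K','k1','R','t')}
def ray(n,uv):
    p=P(n); k=p['K']; d=np.array([(uv[0]-k[0,2])/k[0,0],(uv[1]-k[1,2])/k[1,1]]); s=d.copy()
    for _ in range(20): s=d/(1+p['k1']*(s@s))
    v=p['R'].T@np.array([s[0],s[1],1]); return -p['R'].T@p['t'], v/np.linalg.norm(v)
def onz(n,uv,z):
    c,v=ray(n,uv); return c+v*(z-c[2])/v[2]
def tri(a,b):
    (c,v),(d,w)=ray('scene',a),ray('top',b)
    s=np.linalg.lstsq(np.c_[v,-w],d-c,rcond=None)[0]; x,y=c+s[0]*v,d+s[1]*w
    return (x+y)/2,np.linalg.norm(x-y)
def proj(n,X):
    p=P(n); c=p['R']@np.array(X,float)+p['t']; s=c[:2]/c[2]; s=s*(1+p['k1']*(s@s)); return p['K'][:2,:2]@s+p['K'][:2,2]
def snap(n,f):
    im=vision.camera(n); cv2.imwrite('pics/'+f,im[:,:,::-1]); return im
E
python3 - <<'E'
from h import *
for n in('scene','top'):
    snap(n,n+'0.png'); p=P(n); print(n,(-p['R'].T@p['t']).round(),p['R'][2].round(2),p['K'][0,0],p['k1'])
E
```

```text
scene [-705. -202.  708.] [ 0.89  0.15 -0.42] 460.4355963475225 -0.1403576811775046
top [-488.  389. 1485.] [ 0.57 -0.22 -0.79] 500.79692349190617 -0.12076298861340723
```

View pics/scene0.png

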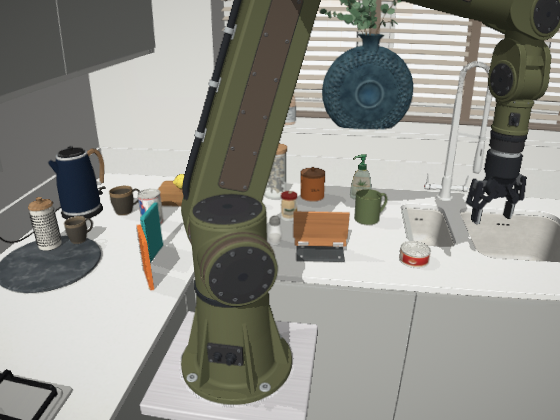

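View pics/top0.png

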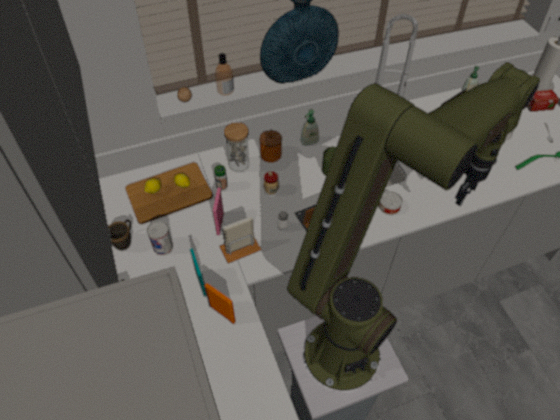

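The scene view shows the stand at (321,232), the teal pad at (151,232), the orange pad at (146,260), the mug at (368,205) and the fish tin at (415,254). The top view shows a cream pad in a wooden-foot rack at (239,240), with pink at (219,210), turquoise at (197,268) and orange at (220,303). Those three are decoys, so I choose the cream pad; the arm hides the stand in the top view.

Run:
```python
from h import *
for nm,n,uv,z in [('rackfoot','top',(240,249),10),('padtop','top',(238,224),156),('shaker','top',(283,213),90),('honey','top',(271,176),86),('spice','top',(219,169),106),('tom tin','top',(159,228),110),('tealtop','top',(194,243),150),('orange top','top',(220,290),150),('pinktop','top',(219,190),150),('stand foot front','scene',(320,260),4),('panel topL','scene',(295,212),140),('panel topR','scene',(349,212),140),('fish','scene',(415,247),40),('mug','scene',(368,192),96)]:
    print(nm,onz(n,uv,z).round())
for n,X in [('scene',(620,150,100)),('scene',(620,100,100)),('scene',(620,200,150))]: print(X,proj(n,X).round())
im=cv2.imread('pics/top0.png')[150:330,130:350]; cv2.imwrite('pics/c1.png',cv2.resize(im,None,fx=3.3,fy=3.3,interpolation=cv2.INTER_CUBIC))
```

```text
rackfoot [475. 176.  10.]
padtop [476. 174. 156.]
shaker [516.   0.  90.]
honey [698. -20.  86.]
spice [781. 157. 106.]
tom tin [586. 425. 110.]
tealtop [457. 329. 150.]
orange top [263. 298. 150.]
pinktop [644. 191. 150.]
stand foot front [ 430. -143.    4.]
panel topL [456. -66. 140.]
panel topR [ 478. -217.  140.]
fish [ 481. -414.   40.]
mug [ 733. -279.   96.]
(620, 150, 100) [235. 197.]
(620, 100, 100) [250. 198.]
(620, 200, 150) [219. 182.]
```

View pics/c1.png

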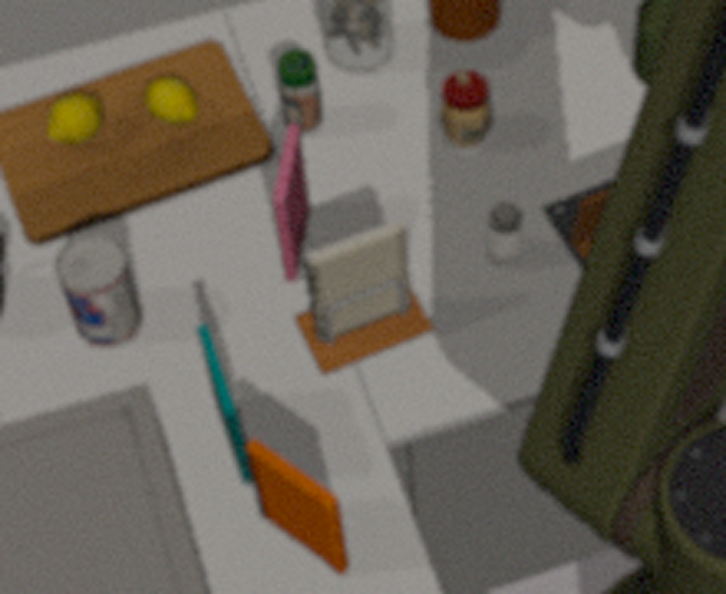

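The crop confirms the cream pad in the wire rack on a wooden foot, so that's the choice. Next I'll check the orientation state and move the arm so the top camera can see the stand.

Run:
```python
from h import *
s=telemetry.read_state(); print({k:np.round(v,3) for k,v in s.items()})
print(proj('top',(480,-143,100)),proj('scene',(476,174,156)),proj('scene',(476,174,10)))
```

```text
{'time_s': np.float64(0.1), 'joint_pos': array([-1.116,  0.314, -0.048,  1.21 ,  0.   ,  1.571]), 'joint_vel': array([-0.002, -0.001,  0.005, -0.001, -0.002,  0.   ]), 'tau': array([-0.0000e+00, -5.4077e+01,  3.4054e+01,  1.1000e-02, -0.0000e+00,
       -0.0000e+00]), 'tool_pos': array([ 263.379, -538.645,  303.107]), 'ee_rot': array([-3.14 , -0.   ,  0.455]), 'wrist_force': array([-0.651, -0.064, -0.29 ]), 'wrist_torque': array([ 0.081, -0.045,  0.079]), 'grasp_force': np.float64(0.0), 'width': np.float64(1.005)}
[324.6233936  207.84732643] [214.50184114 198.82414541] [217.54459074 242.25775472]
```

Emit:
send_rows(plan=[0, 0, 0, 0, 0, 0, 1])

```text
time_s: 0.2
tool_pos: [263.4, -538.8, 303.4]
ee_rot: [-3.141, 0.0, 0.455]
wrist_force: [1.0, 0.0, -0.0]
width: 0.858
grasp_force: 0.0
```

Emit:
send_rows(plan=[-4.5, -1.1, 0, 0, 0, 0, 1, -4.5, -1.1, 0, 0, 0, 0, 1, -4.5, -1.1, 0, 0, 0, 0, 1, -4.5, -1.1, 0, 0, 0, 0, 1, -4.5, -1.1, 0, 0, 0, 0, 1, -4.5, -1.1, 0, 0, 0, 0, 1, 0, 0, 0, 0, 0, 0, 1, 0, 0, 0, 0, 0, 0, 1, 0, 0, 0, 0, 0, 0, 1])

```text
time_s: 1.1
tool_pos: [-7.2, -598.0, 303.7]
ee_rot: [-3.141, -0.001, 0.455]
wrist_force: [0.2, -0.4, -0.1]
width: 0.001
grasp_force: 0.0
```

Run:
```python
from h import *
a=snap('top','top1.png'); b=snap('scene','scene1.png')
A=cv2.resize(a[150:270,190:400],None,fx=3.2,fy=3.2,interpolation=cv2.INTER_CUBIC)[:,:672]
B=cv2.resize(b[195:270,280:440],None,fx=4.2,fy=4.2,interpolation=cv2.INTER_CUBIC)
A=cv2.resize(A,(560,320)); B=cv2.resize(B,(560,262))
cv2.imwrite('pics/c2.png',np.vstack([A,B])[:,:,::-1])
```

```text
(no output)
```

View pics/c2.png

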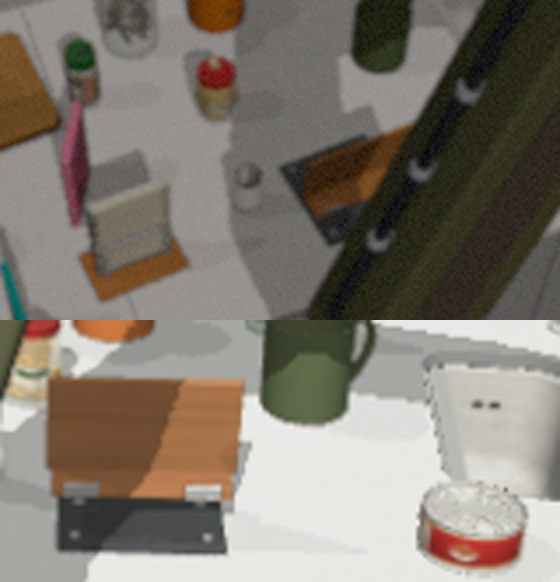

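The crop shows the stand in both views: panel top corners at scene (293,212) and (349,212), foot front edge at scene (297,261)–(345,261), and in the top view the foot's left corners at (295,213) and (314,241). The pad in its rack is clear in the top view.

Run:
```python
from h import *
def deg(a): return np.degrees(np.arctan2(a[1],a[0]))
fl,fr=onz('scene',(296.7,261.2),0),onz('scene',(344.8,261.6),0); print('foot front',fl.round(1),fr.round(1),np.linalg.norm(fl-fr),'yaw',deg(fl-fr)-90)
tb,tf=onz('top',(295.4,212.6),4),onz('top',(314.1,241.1),4); print('foot left edge top',tb.round(1),tf.round(1),np.linalg.norm(tb-tf),deg(tb-tf))
tl,tr=onz('scene',(293.5,212.3),140),onz('scene',(349.3,212.2),140); print('panel',tl.round(1),tr.round(1),np.linalg.norm(tl-tr),deg(tl-tr)-90)
print('tri TL',tri((293.5,212.3),(303,217.5)))
a=vision.camera('top')
hsv=cv2.cvtColor(a,cv2.COLOR_RGB2HSV)
roi=(slice(205,265),slice(205,270))
w=((hsv[...,0]<20)&(hsv[...,1]>110))[roi].astype(np.uint8); w=cv2.morphologyEx(w,cv2.MORPH_OPEN,np.ones((2,2),np.uint8))
n,l,st,c=cv2.connectedComponentsWithStats(w); k=1+st[1:,4].argmax(); pts=np.argwhere(l==k)[:,::-1]+[205,205]
q=cv2.approxPolyDP(cv2.convexHull(pts.astype(np.float32)),2.5,True)[:,0]; print('rack foot',st[k],[(p.tolist(),onz('top',p,10).round().tolist()) for p in q])
cv2.imwrite('pics/c3.png',cv2.resize(a[205:265,205:285][:,:,::-1],None,fx=8,fy=8,interpolation=cv2.INTER_CUBIC))
```

```text
foot front [420.5 -76.8   0. ] [ 438.2 -214.3    0. ] 138.6197464916361 yaw 7.345191215742318
foot left edge top [563.7 -68.    4. ] [420.4 -84.1   4. ] 144.21351712882392 6.414574375195379
panel [453.1 -61.9 140. ] [ 476.7 -217.6  140. ] 157.49773865524077 8.597947341590157
tri TL (array([449.0325887 , -53.80086378, 135.33913927]), np.float64(20.33644111490011))
rack foot [ 16  38  40  20 338] [([260.0, 250.0], [447.0, 111.0, 10.0]), ([228.0, 262.0], [438.0, 232.0, 10.0]), ([221.0, 247.0], [506.0, 237.0, 10.0]), ([257.0, 243.0], [479.0, 112.0, 10.0])]
```

View pics/c3.png

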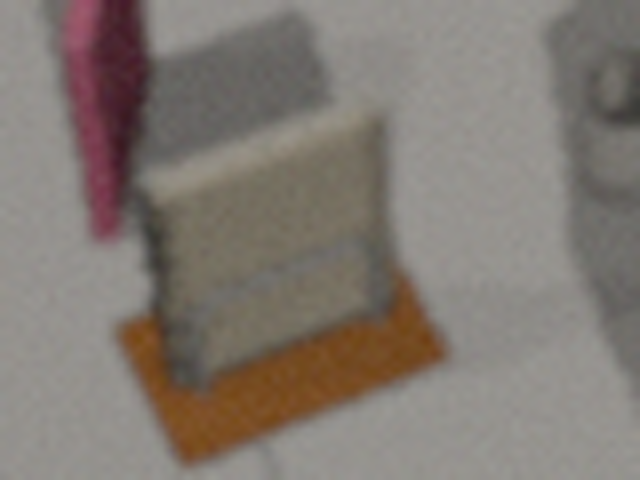

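Emit:
send_rows(plan=[0, 0, 0, 0, 0, 6.3, 1, 0, 0, 0, 0, 0, 6.3, 1, 0, 0, 0, 0, 0, 6.2, 1, 3.25, -2.62, 0, 0, 0, 0, 1, 3.25, -2.62, 0, 0, 0, 0, 1, 3.25, -2.62, 0, 0, 0, 0, 1, 3.25, -2.62, 0, 0, 0, 0, 1, 3.25, -2.62, 0, 0, 0, 0, 1, 3.25, -2.62, 0, 0, 0, 0, 1, 3.25, -2.62, 0, 0, 0, 0, 1, 3.25, -2.62, 0, 0, 0, 0, 1, 3.25, -2.62, 0, 0, 0, 0, 1, 3.25, -2.62, 0, 0, 0, 0, 1, 3.25, -2.62, 0, 0, 0, 0, 1, 3.25, -2.62, 0, 0, 0, 0, 1, 3.25, -2.62, 0, 0, 0, 0, 1, 3.25, -2.62, 0, 0, 0, 0, 1, 3.25, -2.62, 0, 0, 0, 0, 1, 0, 0, 0, 0, 0, 0, 1, 0, 0, 0, 0, 0, 0, 1])

```text
time_s: 3.25
tool_pos: [426.3, -145.5, 303.8]
ee_rot: [3.141, 0.0, 0.131]
wrist_force: [0.2, -0.6, -0.7]
width: -0.001
grasp_force: 0.0
```

Run:
```python
from h import *
f=lambda x,y:((x+.5)/8+204.5,(y+.5)/8+204.5)
def deg(a): return np.degrees(np.arctan2(a[1],a[0]))
C=np.array([onz('top',f(*p),10) for p in [(447,353),(188,464),(118,327),(404,270)]]); print(C.round(),C.mean(0).round(1))
print('sizes',[np.linalg.norm(C[i]-C[(i+1)%4]).round(1) for i in range(4)],'yaw of y',deg(C[1]-C[0])-90,deg(C[2]-C[3])-90)
for z in(150,156): 
  L,R=onz('top',f(150,188),z),onz('top',f(377,112),z); print('pad top',L.round(1),R.round(1),((L+R)/2).round(1),np.linalg.norm(L-R),deg(L-R)-90)
s=telemetry.read_state(); print(s['tool_pos'].round(1),s['ee_rot'].round(3),s['joint_pos'].round(3))
```

```text
[[452. 108.  10.]
 [436. 232.  10.]
 [515. 241.  10.]
 [501. 112.  10.]] [475.7 173.3  10. ]
sizes [np.float64(125.0), np.float64(79.5), np.float64(129.8), np.float64(48.8)] yaw of y 7.4196363610823965 -6.289154466324234
pad top [481.4 223.4 150. ] [486.6 123.3 150. ] [484.  173.3 150. ] 100.23962796794773 2.9781558049411103
pad top [477.  224.1 156. ] [482.2 124.5 156. ] [479.6 174.3 156. ] 99.78912477270943 2.978155804940968
[ 426.3 -145.5  303.8] [3.141 0.    0.131] [-0.329  0.033 -0.386  1.153 -0.     2.682]
```

Emit:
send_rows(plan=[0, 0, 4, 0, 0, 0, 1, 0, 0, 4, 0, 0, 0, 1, 0, 0, 4, 0, 0, 0, 1, 2, 0, 0, 0, 0, 0, 1, 0.5, 0, 0, 0, 0, 0, 1, 0.5, 0, 0, 0, 0, 0, 1, 0, 0, 0, 0, 0, 0, 1])

```text
time_s: 3.95
tool_pos: [456.7, -143.7, 185.1]
ee_rot: [3.14, -0.002, 0.126]
wrist_force: [0.8, -0.5, 0.4]
width: -0.0
grasp_force: 0.0
```

Emit:
send_rows(plan=[0.4, 0, 0, 0, 0, 0, 1, 0.4, 0, 0, 0, 0, 0, 1, 0.3, 0, 0, 0, 0, 0, 1])

```text
time_s: 4.25
tool_pos: [465.4, -142.1, 184.4]
ee_rot: [3.14, 0.002, 0.126]
wrist_force: [-5.5, -1.1, 4.7]
width: -0.001
grasp_force: 3.0
```

Emit:
send_rows(plan=[0.6, 0, 0, 0, 0, 0, 1, 0.6, 0, 0, 0, 0, 0, 1, 0.6, 0, 0, 0, 0, 0, 1, 0.6, 0, 0, 0, 0, 0, 1, 0.6, 0, 0, 0, 0, 0, 1, 0.6, 0, 0, 0, 0, 0, 1, 0.6, 0, 0, 0, 0, 0, 1, 0.6, 0, 0, 0, 0, 0, 1, 0.6, 0, 0, 0, 0, 0, 1, 0.3, 0, 0, 0, 0, 0, 1, 0, 0, 0, 0, 0, 0, 1])

```text
time_s: 5.35
tool_pos: [522.3, -134.5, 183.8]
ee_rot: [-3.141, 0.002, 0.127]
wrist_force: [-4.3, -0.1, 1.0]
width: 0.0
grasp_force: 1.8
```

Run:
```python
from h import *
b=snap('scene','scene2.png'); a=snap('top','top2.png')
A=cv2.resize(a[170:270,270:400],(546,420),interpolation=cv2.INTER_CUBIC)[:300]
B=cv2.resize(b[195:270,285:376],(546,450),interpolation=cv2.INTER_CUBIC)[:300]
cv2.imwrite('pics/c4.png',np.vstack([A,B])[:,:,::-1]); s=telemetry.read_state(); print(s['tool_pos'].round(1),s['ee_rot'].round(3))
```

```text
[ 522.3 -134.5  183.9] [-3.141e+00  1.000e-03  1.270e-01]
```

View pics/c4.png

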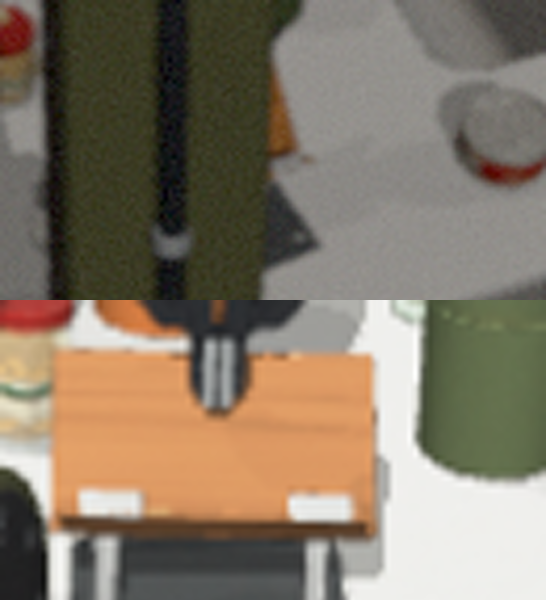

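The crop shows the panel's top edge at scene (294,203)–(347,204) with the fingers resting on it. From that edge I can work out the lean.

```bash
cat >> h.py <<'E'
H=np.array([505.7,-135.8,50]); YW=.127
def lean(uv,n='scene'):
    c,v=ray(n,uv); e=np.array([np.cos(YW),np.sin(YW),0]); best=None
    g=np.linspace(-.3,1.2,1501); yl=np.array([-e[1],e[0],0])
    # edge line meets ray: solve in plane across the hinge
    o=np.array([(c-H)@e,c[2]-50]); d=np.array([v@e,v[2]])
    q=np.c_[-18*np.cos(g)+90*np.sin(g),18*np.sin(g)+90*np.cos(g)]-o
    k=np.abs(q[:,0]*d[1]-q[:,1]*d[0])/np.linalg.norm(d); i=k.argmin()
    s=q[i]@d/(d@d); return g[i],k[i],(c+s*v-H)@yl
E
python3 - <<'E'
from h import *
print(lean((293.7,202.9)),lean((346.7,203.6)),lean((293.5,212.3)),lean((349.3,212.2)))
E
```

```text
(np.float64(0.447), np.float64(0.0015242001172103255), np.float64(79.27378442028494)) (np.float64(0.8559999999999999), np.float64(0.0016703153569090287), np.float64(-81.2628844907386)) (np.float64(-0.176), np.float64(0.011715443410462193), np.float64(79.91400266532787)) (np.float64(-0.152), np.float64(0.00953831527720038), np.float64(-78.57328656723872))
```

Emit:
send_rows(plan=[-1.5, 0, 0, 0, 0, 0, 1, -1.5, 0, 0, 0, 0, 0, 1, 0, 0, -4, 0, 0, 0, 1, 0, 0, -4, 0, 0, 0, 1, 0, 0, -4, 0, 0, 0, 1, 0.37, -3.88, 0, 0, 0, 0, 0, 0.37, -3.88, 0, 0, 0, 0, 0, 0.37, -3.88, 0, 0, 0, 0, 0, 0.37, -3.88, 0, 0, 0, 0, 0, 0.37, -3.88, 0, 0, 0, 0, 0, 0.37, -3.88, 0, 0, 0, 0, 0, 0.37, -3.88, 0, 0, 0, 0, 0, 0.37, -3.88, 0, 0, 0, 0, 0, 0, 0, 0, 0, 0, 0, 0, 0, 0, 0, 0, 0, 0, 0, 0, 0, 0, 0, 0, 0, 0])

```text
time_s: 7.05
tool_pos: [491.4, 114.1, 305.7]
ee_rot: [-3.093, 0.001, 0.204]
wrist_force: [0.4, -0.2, -1.0]
width: 1.0
grasp_force: 0.0
```

Run:
```python
from h import *
a=snap('top','top3.png'); b=snap('scene','scene3.png')
s=telemetry.read_state(); print(s['tool_pos'].round(1),s['ee_rot'].round(3),s['joint_pos'].round(2))
cv2.imwrite('pics/c5.png',np.vstack([cv2.resize(a[165:265,190:400],(756,360),interpolation=cv2.INTER_CUBIC),cv2.resize(b[195:265,270:480],(756,240),interpolation=cv2.INTER_CUBIC)])[:,:,::-1])
e=np.array([np.cos(YW),np.sin(YW),0]);y=np.array([-e[1],e[0],0])
for g in(.44,.5,.55,.61):
    for sy in(80,-80):
        X=H+e*(-18*np.cos(g)+90*np.sin(g))+y*sy; X[2]+=18*np.sin(g)+90*np.cos(g); print(g,sy,proj('top',X).round(1),proj('scene',X).round(1))
```

```text
[491.3 114.1 305.6] [-3.093e+00  1.000e-03  2.040e-01] [ 0.2   0.13 -0.27  1.17  0.05  3.14]
0.44 80 [297.5 199.8] [293.5 202.9]
0.44 -80 [336.9 183.9] [347.8 203.4]
0.5 80 [296.8 199. ] [293.4 202.6]
0.5 -80 [336.  183.2] [347.6 203.1]
0.55 80 [296.2 198.4] [293.4 202.5]
0.55 -80 [335.4 182.6] [347.4 202.9]
0.61 80 [295.5 197.8] [293.4 202.4]
0.61 -80 [334.6 182. ] [347.2 202.8]
```

View pics/c5.png

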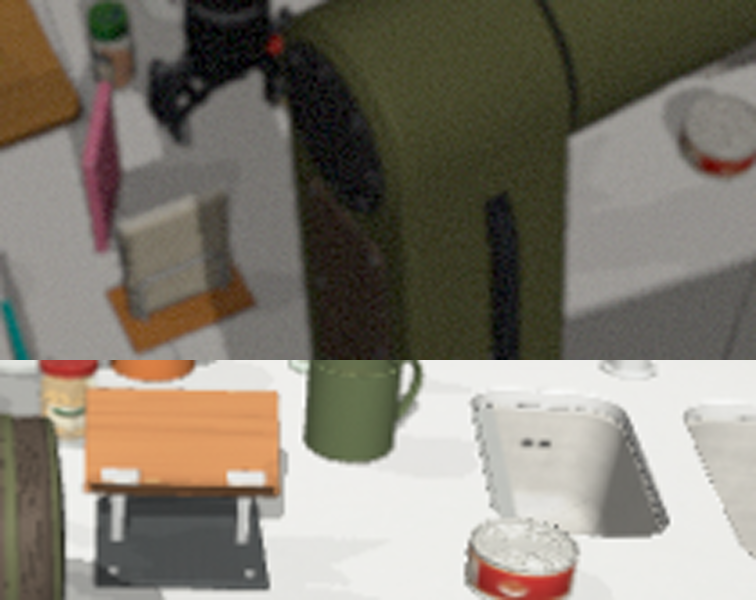

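The crop shows the panel at about 30° in the scene view, with the lip top edges at about row 226. The top view of the stand is still blocked by the arm. I'll compare the lip rows with predictions for each lean.

Run:
```python
from h import *
e=np.array([np.cos(YW),np.sin(YW),0]);y=np.array([-e[1],e[0],0])
b=cv2.imread('pics/scene3.png'); g=b.mean(2)
print(g[218:240,303].round(),g[218:240,338].round())
for t in(.35,.44,.5,.55,.61,.7):
    o=[t]
    for sy in(50,-50):
      for q in((-51,8),(-52,0)):
        X=H+e*(q[0]*np.cos(t)+q[1]*np.sin(t))+y*sy; X[2]+=-q[0]*np.sin(t)+q[1]*np.cos(t); o.append(proj('scene',X).round(1))
    print(o)
```

```text
[161. 164. 163. 162. 161. 161. 160. 159. 179. 214. 225. 229. 217. 111.
  65.  79. 145. 198. 192. 192. 191. 189.] [162. 162. 161. 161. 160. 161. 160. 162. 152. 181. 229. 228. 224. 182.
  67.  65.  89. 157. 200. 198. 196. 195.]
[0.35, array([303.7, 233.1]), array([303.7, 235.9]), array([338.6, 233.4]), array([338.5, 236.2])]
[0.44, array([303.7, 231.5]), array([303.7, 234.3]), array([338.6, 231.8]), array([338.6, 234.6])]
[0.5, array([303.7, 230.4]), array([303.7, 233.2]), array([338.5, 230.7]), array([338.6, 233.5])]
[0.55, array([303.7, 229.5]), array([303.7, 232.3]), array([338.5, 229.8]), array([338.6, 232.6])]
[0.61, array([303.7, 228.5]), array([303.7, 231.2]), array([338.5, 228.8]), array([338.6, 231.5])]
[0.7, array([303.7, 227. ]), array([303.7, 229.6]), array([338.5, 227.3]), array([338.5, 229.9])]
```

Emit:
send_rows(plan=[0, 0, 0, 0, 0, -8, 0, 0, 0, 0, 0, 0, -8, 0, 0, 0, 0, 0, 0, -8, 0, 0, 0, 0, 0, 0, -8, 0, 0, 0, 0, 0, 0, -8, 0, 0, 0, 0, 0, 0, -8, 0, 0, 0, 0, 0, 0, -8, 0, 0, 0, 0, 0, 0, -8, 0, 0, 0, 0, 0, 0, -8, 0, 0, 0, 0, 0, 0, -8, 0, 0, 0, 0, 0, 0, -4, 0, 0, 0, 0, 0, 0, 0, 0])

```text
time_s: 8.35
tool_pos: [491.3, 114.3, 305.7]
ee_rot: [-3.136, -0.049, 1.67]
wrist_force: [0.3, -0.4, 0.1]
width: 0.998
grasp_force: 0.0
```

Run:
```python
from h import *
e=np.array([np.cos(YW),np.sin(YW),0]);y=np.array([-e[1],e[0],0])
def pr(q,t,sy):
    X=H+e*(q[0]*np.cos(t)+q[1]*np.sin(t))+y*sy; X[2]+=-q[0]*np.sin(t)+q[1]*np.cos(t); return proj('scene',X).round(1)
g=cv2.imread('pics/scene1.png').mean(2); u=[int(round(pr((-51,8),-.16,s)[0])) for s in(50,-50)]
print(u,[g[234:254,k].round() for k in u])
for t in(-.13,-.17):print(t,[pr(q,t,s) for s in(50,-50) for q in((-48,8),(-51,8),(-52,0),(-52,-6))])
for t in(.44,.52,.61,.7):print(t,[pr(q,t,s) for s in(50,-50) for q in((-48,8),(-51,8),(-52,0),(-52,-6))])
print('panel top corner',[pr((-18,90),t,s) for t in (-.13,-.17) for s in(80,-80)],[pr((-12,90),t,s) for t in (-.13,-.17) for s in(80,-80)])
g=cv2.imread('pics/scene1.png').astype(int); print((g[204:222,318,2]-g[204:222,318,0]))
g=cv2.imread('pics/scene3.png').astype(int); print((g[196:212,318,2]-g[196:212,318,0]))
```

```text
[304, 338] [array([ 76.,  75.,  76.,  79.,  82.,  83.,  86., 104., 120., 113., 111.,
        92.,  64.,  64.,  51.,  52.,  50.,  49.,  49.,  50.]), array([117., 117., 117., 119., 124., 129., 129., 129., 180., 202., 170.,
       166., 139.,  94.,  72.,  68.,  80.,  77.,  77.,  77.])]
-0.13 [array([303.6, 240.8]), array([303.6, 241.4]), array([303.5, 243.8]), array([303.5, 245.5]), array([338.2, 241.1]), array([338.3, 241.7]), array([338.2, 244.1]), array([338. , 245.8])]
-0.17 [array([303.6, 241.4]), array([303.6, 242. ]), array([303.5, 244.4]), array([303.5, 246. ]), array([338.2, 241.7]), array([338.3, 242.3]), array([338.1, 244.7]), array([338. , 246.3])]
0.44 [array([303.7, 231.4]), array([303.7, 231.5]), array([303.7, 234.3]), array([303.7, 236.4]), array([338.4, 231.7]), array([338.6, 231.8]), array([338.6, 234.6]), array([338.5, 236.7])]
0.52 [array([303.7, 230.1]), array([303.7, 230.1]), array([303.7, 232.8]), array([303.7, 234.9]), array([338.4, 230.4]), array([338.5, 230.4]), array([338.6, 233.1]), array([338.6, 235.2])]
0.61 [array([303.7, 228.6]), array([303.7, 228.5]), array([303.7, 231.2]), array([303.7, 233.3]), array([338.4, 228.9]), array([338.5, 228.8]), array([338.6, 231.5]), array([338.6, 233.6])]
0.7 [array([303.7, 227.2]), array([303.7, 227. ]), array([303.7, 229.6]), array([303.7, 231.7]), array([338.4, 227.5]), array([338.5, 227.3]), array([338.5, 229.9]), array([338.6, 232. ])]
panel top corner [array([293.5, 211.2]), array([349.7, 211.7]), array([293.5, 212.2]), array([349.8, 212.6])] [array([293.5, 210.1]), array([349.5, 210.5]), array([293.5, 210.9]), array([349.6, 211.4])]
[ 4  3  3  4  3  4  4 17 72 64 63 62 62 62 61 60 64 62]
[133 132 132 134  76   3   7  50 124 123 121 123 122 122 121 121]
```

The lip rows have moved about 15 px, which puts the lean near 0.73. On a leaning panel the contact is at the fingertip, not the top edge, so I pushed too far. I'll bring it back from behind against the top rear edge. At 0.524 that edge is 34.6 mm behind the hinge, so the TCP should end about 45.6 mm behind it.

```bash
cat >> h.py <<'E'
from scipy.spatial.transform import Rotation as Ro
E_=np.array([np.cos(YW),np.sin(YW),0]); Y_=np.array([-E_[1],E_[0],0])
def go(pos,rpy):
    s=telemetry.read_state(); R0=Ro.from_euler('xyz',s['ee_rot']); R1=Ro.from_euler('xyz',rpy)
    d=np.array(pos)-s['tool_pos']
    print('at',s['tool_pos'].round(1),s['ee_rot'].round(3),s['joint_pos'].round(2))
    print('shift cm in now-axes',(R0.inv().apply(d)/10).round(2),'in end-axes',(R1.inv().apply(d)/10).round(2),'turn deg',np.degrees((R0.inv()*R1).as_rotvec()).round(1))
E
python3 - <<'E'
from h import *
go(H+80*E_+[0,0,256],(np.pi,0,YW))
E
```

```text
at [491.3 114.3 305.7] [-3.136 -0.049  1.67 ] [ 0.2   0.13 -0.27  1.17  0.05  1.67]
shift cm in now-axes [-24.77   6.94  -1.28] in end-axes [ 6.26 24.99 -0.03] turn deg [-2.4 -2.  88.4]
```

Emit:
send_rows(plan=[-3.54, 0.99, -0.18, 0, 0, 0, 1, -3.54, 0.99, -0.18, 0, 0, 0, 1, -3.54, 0.99, -0.18, 0, 0, 0, 1, -3.54, 0.99, -0.18, 0, 0, 0, 1, -3.54, 0.99, -0.18, 0, 0, 0, 1, -3.54, 0.99, -0.18, 0, 0, 0, 1, -3.54, 0.99, -0.18, 0, 0, 0, 1, 0, 0, 0, -0.22, -0.18, 8.04, 1, 0, 0, 0, -0.22, -0.18, 8.04, 1, 0, 0, 0, -0.22, -0.18, 8.04, 1, 0, 0, 0, -0.22, -0.18, 8.04, 1, 0, 0, 0, -0.22, -0.18, 8.04, 1, 0, 0, 0, -0.22, -0.18, 8.04, 1, 0, 0, 0, -0.22, -0.18, 8.04, 1, 0, 0, 0, -0.22, -0.18, 8.04, 1, 0, 0, 0, -0.22, -0.18, 8.04, 1, 0, 0, 0, -0.22, -0.18, 8.04, 1, 0, 0, 0, -0.22, -0.18, 8.04, 1, 0, 0, 0, 0, 0, 0, 1])

```text
time_s: 10.25
tool_pos: [585.1, -125.4, 305.7]
ee_rot: [3.141, 0.0, 0.125]
wrist_force: [-0.0, -0.6, -0.1]
width: -0.003
grasp_force: 0.0
```

Run:
```python
from h import *
go(H+80*E_+[0,0,134],(np.pi,0,YW))
```

```text
at [ 585.1 -125.4  305.7] [3.141 0.    0.125] [-0.21  0.31 -0.05  1.21 -0.    2.81]
shift cm in now-axes [-0.    0.03 12.17] in end-axes [-1.000e-02  3.000e-02  1.217e+01] turn deg [ 0.   0.  -0.1]
```

Emit:
send_rows(plan=[0, 0, 4, 0, 0, 0, 1, 0, 0, 4, 0, 0, 0, 1, 0, 0, 4.2, 0, 0, 0, 1, -0.5, 0, 0, 0, 0, 0, 1, -0.5, 0, 0, 0, 0, 0, 1, 0, 0, 0, 0, 0, 0, 1])

```text
time_s: 10.85
tool_pos: [575.8, -126.9, 186.2]
ee_rot: [3.14, -0.002, 0.128]
wrist_force: [-0.1, 0.3, -0.0]
width: -0.0
grasp_force: 0.0
```

Emit:
send_rows(plan=[-0.4, 0, 0, 0, 0, 0, 1, -0.4, 0, 0, 0, 0, 0, 1, -0.3, 0, 0, 0, 0, 0, 1, -0.1, 0, 0, 0, 0, 0, 1])

```text
time_s: 11.25
tool_pos: [563.1, -128.0, 184.3]
ee_rot: [3.141, -0.0, 0.127]
wrist_force: [-0.6, 0.4, -0.4]
width: 0.001
grasp_force: 0.0
```

Emit:
send_rows(plan=[-0.4, 0, 0, 0, 0, 0, 1, -0.4, 0, 0, 0, 0, 0, 1, -0.4, 0, 0, 0, 0, 0, 1, 0, 0, 0, 0, 0, 0, 1])

```text
time_s: 11.65
tool_pos: [554.9, -129.4, 186.2]
ee_rot: [3.141, -0.008, 0.128]
wrist_force: [6.9, 2.8, 5.8]
width: 0.002
grasp_force: 3.6
```

```bash
cat >> h.py <<'E'
def lips():
    g=vision.camera('scene').astype(float).mean(2)
    for u,a in((303,None),(338,None)):
        print(u,[(222+i,int(x)) for i,x in enumerate(g[222:240,u-1:u+2].mean(1))])
    s=telemetry.read_state(); print('rel',((s['tool_pos']-H)@E_).round(1),s['wrist_force'].round(1),s['time_s'])
E
python3 -c "from h import *;lips()"
```

```text
303 [(222, 161), (223, 160), (224, 161), (225, 158), (226, 160), (227, 182), (228, 223), (229, 233), (230, 229), (231, 215), (232, 179), (233, 69), (234, 98), (235, 118), (236, 138), (237, 172), (238, 171), (239, 169)]
338 [(222, 160), (223, 160), (224, 160), (225, 161), (226, 162), (227, 162), (228, 199), (229, 234), (230, 231), (231, 228), (232, 196), (233, 97), (234, 72), (235, 102), (236, 146), (237, 173), (238, 167), (239, 164)]
rel 49.6 [6.5 0.9 5.8] 11.7
```

Emit:
send_rows(plan=[-0.4, 0, 0, 0, 0, 0, 1, -0.4, 0, 0, 0, 0, 0, 1, 0, 0, 0, 0, 0, 0, 1, 0, 0, 0, 0, 0, 0, 1])

```text
time_s: 12.1
tool_pos: [546.4, -130.6, 185.8]
ee_rot: [3.14, -0.007, 0.128]
wrist_force: [5.5, 0.9, 4.0]
width: -0.004
grasp_force: 2.9
```

```bash
python3 -c "from h import *;lips();a=snap('top','top4.png');cv2.imwrite('pics/c6.png',cv2.resize(a[165:265,270:400],(780,600),interpolation=cv2.INTER_CUBIC)[:,:,::-1])"
```

```text
303 [(222, 161), (223, 159), (224, 159), (225, 158), (226, 157), (227, 160), (228, 157), (229, 175), (230, 220), (231, 235), (232, 236), (233, 227), (234, 153), (235, 97), (236, 115), (237, 137), (238, 171), (239, 169)]
338 [(222, 160), (223, 159), (224, 159), (225, 159), (226, 160), (227, 160), (228, 160), (229, 157), (230, 195), (231, 232), (232, 232), (233, 226), (234, 182), (235, 98), (236, 109), (237, 115), (238, 111), (239, 135)]
rel 41.0 [5.1 0.1 4.9] 12.15
```

View pics/c6.png

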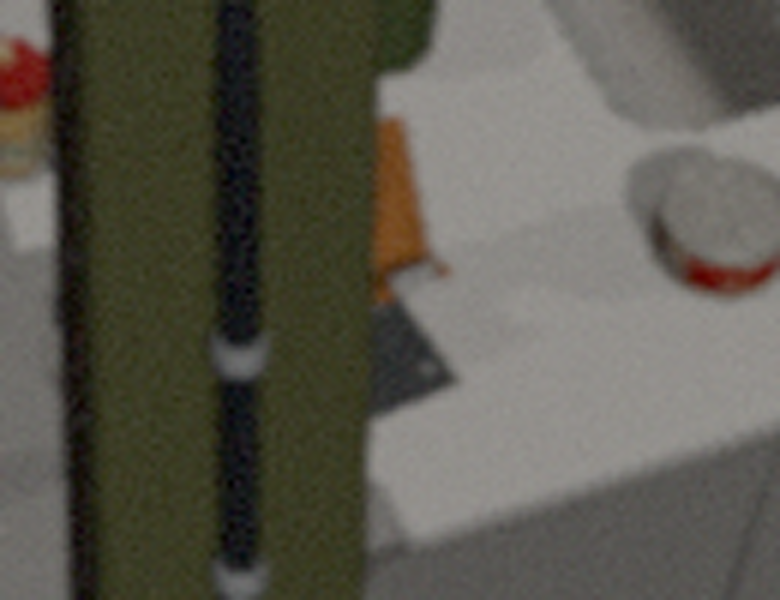

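The crop shows the panel's top right corner at top (336.6,184.6), its lower right at (340.4,207.9) and the foot's front right corner at (345.8,227.9). I'll use these as a cross-check.

Run:
```python
from h import *
print('foot FR top',onz('top',(345.8,227.9),4).round(1)); print('tri',tri((344.8,261.4),(345.8,227.9)))
print('panel TR tri',tri((347.0,203.4),(336.6,184.6)))
for d in(0,-4):
  for t in(.44,.53,.61):
    o=[]
    for q in((-12,90),(-18,90),(-18,0)):
      X=H+E_*(d+q[0]*np.cos(t)+q[1]*np.sin(t))-80*Y_; X[2]+=-q[0]*np.sin(t)+q[1]*np.cos(t); o.append(proj('top',X).round(1))
    print(d,t,o)
go(H+120*E_+[0,0,134],(np.pi,0,YW))
```

```text
foot FR top [ 434.4 -215.9    4. ]
tri (array([ 433.82213918, -214.92743106,    4.03585753]), np.float64(1.8591829050284636))
panel TR tri (array([ 534.13551346, -209.75291381,  140.36756446]), np.float64(0.42955644218910277))
0 0.44 [array([336. , 183.3]), array([336.9, 183.9]), array([340.2, 205.6])]
0 0.53 [array([334.8, 182.4]), array([335.6, 182.8]), array([340.2, 205.2])]
0 0.61 [array([333.8, 181.8]), array([334.6, 182. ]), array([340.1, 204.8])]
-4 0.44 [array([336.6, 184.1]), array([337.5, 184.6]), array([340.8, 206.3])]
-4 0.53 [array([335.4, 183.2]), array([336.2, 183.6]), array([340.8, 206. ])]
-4 0.61 [array([334.4, 182.5]), array([335.2, 182.8]), array([340.7, 205.6])]
at [ 546.4 -130.6  185.7] [ 3.14  -0.007  0.128] [-0.24  0.31 -0.33  0.92  0.    2.78]
shift cm in now-axes [7.9  0.   0.22] in end-axes [ 7.9  -0.    0.17] turn deg [ 0.1 -0.4  0.1]
```

Emit:
send_rows(plan=[1.5, 0, 0, 0, 0, 0, 1, 1.5, 0, 0, 0, 0, 0, 1, 0, 0, -4, 0, 0, 0, 1, 0, 0, -4, 0, 0, 0, 1, 0, 0, -4, 0, 0, 0, 1, 0, 0, 0, 0, 0, -8.1, 0, 0, 0, 0, 0, 0, -8.1, 0, 0, 0, 0, 0, 0, -8.1, 0, 0, 0, 0, 0, 0, -8.1, 0, 0, 0, 0, 0, 0, -8.1, 0, 0, 0, 0, 0, 0, -8.1, 0, 0, 0, 0, 0, 0, -8.1, 0, 0, 0, 0, 0, 0, -8.1, 0, 0, 0, 0, 0, 0, -8.1, 0, 0, 0, 0, 0, 0, -8.1, 0, 0, 0, 0, 0, 0, -8.1, 0, 0, 0, 0, 0, 0, 0, 0])

```text
time_s: 13.9
tool_pos: [573.0, -126.6, 303.6]
ee_rot: [-3.141, 0.0, 1.683]
wrist_force: [0.1, -0.4, 0.5]
width: 1.0
grasp_force: 0.0
```

```bash
sed -i 's/^H=.*; YW/H=np.array([501.7,-136.2,50]); YW/' h.py
python3 - <<'E'
from h import *
lips(); go((482,174,305),(np.pi,0,1.686))
E
```

```text
303 [(222, 161), (223, 159), (224, 159), (225, 158), (226, 157), (227, 160), (228, 157), (229, 175), (230, 220), (231, 235), (232, 235), (233, 224), (234, 154), (235, 97), (236, 115), (237, 137), (238, 171), (239, 170)]
338 [(222, 160), (223, 158), (224, 159), (225, 159), (226, 160), (227, 161), (228, 160), (229, 157), (230, 195), (231, 232), (232, 232), (233, 233), (234, 208), (235, 100), (236, 109), (237, 116), (238, 111), (239, 135)]
rel 72.0 [-0.4  0.1  0.1] 13.95
at [ 573.  -126.6  303.6] [-3.141  0.     1.68 ] [-0.22  0.29 -0.08  1.2  -0.    1.24]
shift cm in now-axes [30.87 -5.78 -0.14] in end-axes [30.91 -5.59 -0.14] turn deg [-0.   0.  -0.4]
```

Emit:
send_rows(plan=[3.43, -0.64, 0, 0, 0, 0, 0, 3.43, -0.64, 0, 0, 0, 0, 0, 3.43, -0.64, 0, 0, 0, 0, 0, 3.43, -0.64, 0, 0, 0, 0, 0, 3.43, -0.64, 0, 0, 0, 0, 0, 3.43, -0.64, 0, 0, 0, 0, 0, 3.43, -0.64, 0, 0, 0, 0, 0, 3.43, -0.64, 0, 0, 0, 0, 0, 3.43, -0.64, 0, 0, 0, 0, 0, 0, 0, 0, 0, 0, 0, 0, 0, 0, 0, 0, 0, 0, 0])

```text
time_s: 15.05
tool_pos: [481.3, 174.2, 303.7]
ee_rot: [-3.141, 0.001, 1.682]
wrist_force: [0.3, -0.7, 0.1]
width: 0.999
grasp_force: 0.0
```

Run:
```python
from h import *
a=snap('top','top5.png'); go((482,174,192),(np.pi,0,1.686))
cv2.imwrite('pics/c7.png',np.vstack([cv2.resize(a[150:270,190:350],(640,480),interpolation=cv2.INTER_CUBIC)])[:,:,::-1])
```

```text
at [481.6 173.5 303.7] [-3.141e+00  1.000e-03  1.681e+00] [ 0.35  0.15 -0.26  1.17 -0.    1.81]
shift cm in now-axes [ 0.05  0.05 11.17] in end-axes [ 0.04  0.05 11.17] turn deg [-0.   0.  -0.3]
```

View pics/c7.png

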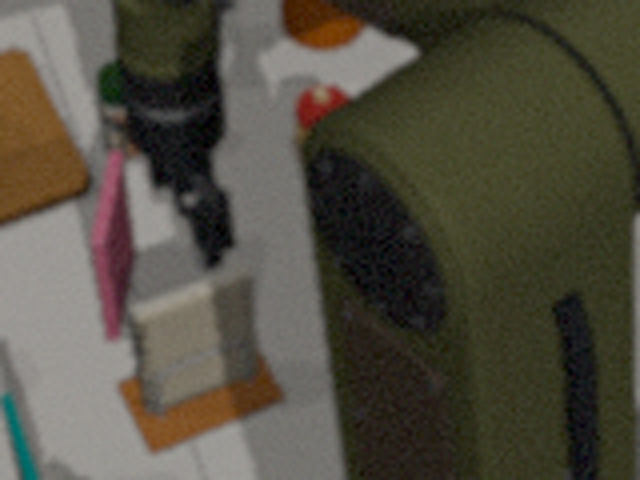

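The crop shows the open gripper straddling the cream pad's upper edge, with the pink decoy well clear to the left. Next I descend and pinch.

Emit:
send_rows(plan=[0, 0, 2.8, 0, 0, 0, 0, 0, 0, 2.8, 0, 0, 0, 0, 0, 0, 2.8, 0, 0, 0, 0, 0, 0, 2.8, 0, 0, 0, 0, 0, 0, 0, 0, 0, 0, 0, 0, 0, 0, 0, 0, 0, 0.5, 0, 0, 0, 0, 0, 0, 0.7, 0, 0, 0, 0, 0, 0, 1, 0, 0, 0, 0, 0, 0, 1, 0, 0, 0, 0, 0, 0, 1, 0, 0, 0, 0, 0, 0, 1, 0, 0, 0, 0, 0, 0, 1], grip_force=40)

```text
time_s: 16.3
tool_pos: [482.1, 174.0, 192.5]
ee_rot: [3.14, -0.0, 1.683]
wrist_force: [0.7, -0.8, 6.3]
width: 0.118
grasp_force: 40.0
```

Emit:
send_rows(plan=[0, 0, -0.5, 0, 0, 0, 1, 0, 0, -1, 0, 0, 0, 1, 0, 0, -1.5, 0, 0, 0, 1, 0, 0, -1.5, 0, 0, 0, 1, 0, 0, -2, 0, 0, 0, 1, 0, 0, -2, 0, 0, 0, 1, 0, 0, -2, 0, 0, 0, 1, 0, 0, -2, 0, 0, 0, 1, 0, 0, -2, 0, 0, 0, 1, 0, 0, -2, 0, 0, 0, 1, 0, 0, 0, 0, 0, 0, 1, 0, 0, 0, 0, 0, 0, 1])

```text
time_s: 17.5
tool_pos: [481.5, 173.8, 356.7]
ee_rot: [3.142, 0.0, 1.683]
wrist_force: [0.3, 0.1, -1.6]
width: 0.116
grasp_force: 39.4
```

Run:
```python
from h import *
a=snap('top','top6.png'); b=snap('scene','scene6.png')
# target: pad centre in hinge frame; grasp 18mm below pad top -> z=73+55+raise ; x=-23.5-gap
t=.524
def tgt(x,z,yaw): 
    up=E_*np.sin(t)+np.array([0,0,np.cos(t)]); nx=E_*np.cos(t)-np.array([0,0,np.sin(t)])
    Rm=np.c_[Y_,np.cross(-up,Y_),-up]   # tool x=+Y, z=-up
    p=H+nx*x+up*(z+55+54); return p,Ro.from_matrix(Rm).as_euler('xyz')
for x,z in((-32,133),(-29,78)):
    p,r_=tgt(x,z,0); print(p.round(1),r_.round(3)); go(p,r_)
cv2.imwrite('pics/c8.png',np.vstack([cv2.resize(a[100:280,190:400],(560,400),interpolation=cv2.INTER_CUBIC)[:330],cv2.resize(b[130:290,180:400],(560,407),interpolation=cv2.INTER_CUBIC)[:270]])[:,:,::-1])
```

```text
[ 594.3 -124.4  275.5] [-2.618  0.     1.698]
at [481.  173.5 355.5] [-3.140e+00  1.000e-03  1.683e+00] [ 0.35  0.13 -0.16  1.28 -0.    1.81]
shift cm in now-axes [-30.87   7.95   8.  ] in end-axes [-30.99  10.47   3.19] turn deg [29.9 -0.2 -0.9]
[ 569.6 -127.5  226.4] [-2.618  0.     1.698]
at [481.  173.5 355.5] [-3.140e+00  1.000e-03  1.683e+00] [ 0.35  0.13 -0.16  1.28 -0.    1.81]
shift cm in now-axes [-30.9    5.47  12.92] in end-axes [-30.99  10.77   8.69] turn deg [29.9 -0.2 -0.9]
```

View pics/c8.png

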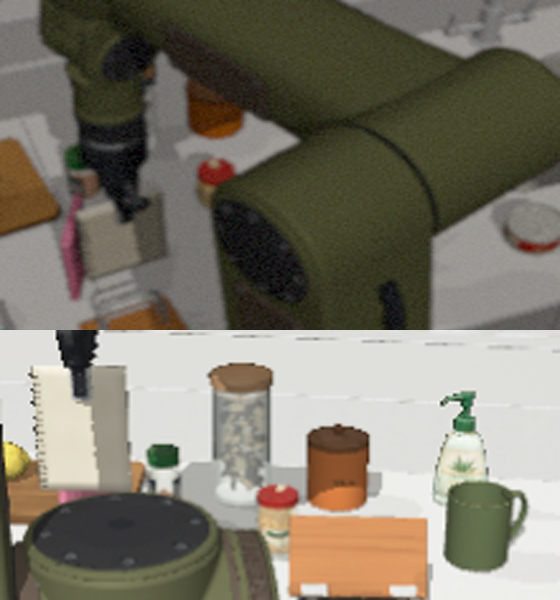

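The crop shows the pad lifted clear of the rack and hanging straight in the gripper, which sits mid-width about 19 mm below the top edge. The stand is unchanged. I'll tilt 30° and carry it over.

Emit:
send_rows(plan=[0, 0, 0, 5, 0, 0, 1, 0, 0, 0, 7, 0, 0, 1, 0, 0, 0, 7, 0, 0, 1, 0, 0, 0, 7, 0, 0, 1, 0, 0, 0, 4, 0, -0.9, 1, -2, 0.7, 0, 0, 0, 0, 1, -3, 1, 0, 0, 0, 0, 1, -3, 1, 0, 0, 0, 0, 1, -3, 1, 0, 0, 0, 0, 1, -3, 1, 0, 0, 0, 0, 1, -3, 1, 0, 0, 0, 0, 1, -3, 1, 0, 0, 0, 0, 1, -3, 1, 0, 0, 0, 0, 1, -3, 1, 0, 0, 0, 0, 1, -3, 1, 0, 0, 0, 0, 1, -2, 0.7, 0, 0, 0, 0, 1, 0, 0, 0, 0, 0, 0, 1, 0, 0, 0, 0, 0, 0, 1])

```text
time_s: 19.4
tool_pos: [609.5, -122.2, 301.0]
ee_rot: [-2.616, -0.008, 1.695]
wrist_force: [-0.4, 0.4, -1.3]
width: 0.121
grasp_force: 39.7
```

```bash
cat >> h.py <<'E'
def tgt(x,z,t=.524,y=0):
    up=E_*np.sin(t)+np.array([0,0,np.cos(t)]); nx=E_*np.cos(t)-np.array([0,0,np.sin(t)])
    return H+nx*x+up*(z+54+54)+Y_*y,Ro.from_matrix(np.c_[Y_,np.cross(-up,Y_),-up]).as_euler('xyz')
E
python3 - <<'E'
from h import *
go(*tgt(-31,133)); go(*tgt(-29,78))
# pad outline in the scene view
b=snap('scene','scene7.png'); hsv=cv2.cvtColor(b,cv2.COLOR_RGB2HSV)
g=b.astype(int)
up=lambda x,y,z,t=.524: H+E_*(x*np.cos(t)+z*np.sin(t))+Y_*y+np.array([0,0,-x*np.sin(t)+z*np.cos(t)])
s=telemetry.read_state(); R=Ro.from_euler('xyz',s['ee_rot']).as_matrix()
for a in(-51.5,51.5):
  for d in(54-19,54-19+146): X=s['tool_pos']+R@[a,5.5*(-1),d]; print('pad corner pred',X.round(),proj('scene',X).round(1))
print('panel L/R x',proj('scene',up(-18,80,90)),proj('scene',up(-18,-80,90)))
cv2.imwrite('pics/c9.png',b[:,:,::-1][130:290,250:400])
r0=130
for row in(165,175,185,195): print(row,[tuple(int(v) for v in b[row,u]) for u in range(288,360,3)])
E
```

```text
at [ 609.5 -122.2  301. ] [-2.616 -0.008  1.695] [-0.15  0.77  0.57  1.88 -0.13  1.33]
shift cm in now-axes [-0.05  0.06  3.07] in end-axes [-0.02  0.05  3.07] turn deg [-0.1 -0.5  0.1]
at [ 609.5 -122.2  301. ] [-2.616 -0.008  1.695] [-0.15  0.77  0.57  1.88 -0.13  1.33]
shift cm in now-axes [-0.09  0.27  8.57] in end-axes [-0.02  0.25  8.57] turn deg [-0.1 -0.5  0.1]
pad corner pred [ 594. -175.  274.] [338.1 153.2]
pad corner pred [ 521. -183.  147.] [337.9 202.6]
pad corner pred [581. -73. 275.] [303.1 152.6]
pad corner pred [508. -81. 148.] [302.5 202. ]
panel L/R x [293.40815632 203.12328269] [347.62374245 203.56675133]
165 [(220, 220, 217), (219, 220, 216), (220, 220, 216), (219, 219, 215), (220, 220, 216), (230, 225, 206), (244, 240, 225), (245, 242, 227), (245, 242, 227), (245, 242, 227), (192, 186, 169), (183, 179, 166), (178, 172, 154), (244, 240, 225), (244, 240, 225), (245, 241, 228), (228, 223, 204), (219, 219, 216), (220, 220, 216), (220, 220, 216), (219, 219, 215), (219, 219, 215), (218, 218, 213), (216, 218, 212)]
175 [(219, 220, 216), (220, 220, 216), (219, 219, 215
[... 476 characters left out ...]
, 226), (246, 242, 227), (245, 241, 227), (245, 241, 227), (245, 241, 227), (246, 242, 227), (246, 243, 228), (247, 243, 230), (247, 243, 229), (246, 243, 229), (228, 223, 203), (210, 211, 206), (219, 219, 214), (221, 220, 217), (222, 221, 218), (159, 158, 137), (227, 217, 180), (226, 220, 190)]
195 [(172, 62, 58), (171, 59, 55), (169, 63, 58), (189, 174, 170), (180, 164, 153), (207, 200, 180), (246, 242, 228), (246, 243, 229), (246, 243, 229), (246, 243, 229), (247, 243, 229), (247, 245, 231), (248, 245, 232), (247, 244, 232), (248, 245, 232), (247, 244, 232), (230, 225, 207), (233, 232, 229), (236, 236, 232), (235, 235, 232), (235, 235, 233), (216, 226, 213), (189, 198, 178), (74, 83, 57)]
```

Emit:
send_rows(plan=[0, 0, 2, 0, -0.5, 0, 1, 0, 0, 2, 0, 0, 0, 1, 0, 0.1, 2, 0, 0, 0, 1, 0, 0.1, 1.5, 0, 0, 0, 1, 0, 0, 0.5, 0, 0, 0, 1, 0, 0, 0.3, 0, 0, 0, 1, 0, 0, 0, 0, 0, 0, 1])

```text
time_s: 20.15
tool_pos: [570.4, -126.7, 230.1]
ee_rot: [-2.618, 0.0, 1.702]
wrist_force: [-0.5, -1.0, -0.5]
width: 0.117
grasp_force: 39.7
```

```bash
python3 -c "
from h import *
lips(); go(*tgt(-24.5,73))"
```

```text
303 [(222, 202), (223, 206), (224, 214), (225, 200), (226, 212), (227, 205), (228, 173), (229, 200), (230, 222), (231, 232), (232, 232), (233, 220), (234, 150), (235, 95), (236, 113), (237, 134), (238, 167), (239, 166)]
338 [(222, 181), (223, 181), (224, 181), (225, 182), (226, 182), (227, 179), (228, 174), (229, 169), (230, 196), (231, 229), (232, 229), (233, 231), (234, 203), (235, 98), (236, 107), (237, 113), (238, 109), (239, 132)]
rel 69.6 [ 0.4  0.7 -1.5] 20.2
at [ 570.7 -126.8  230.3] [-2.619e+00  1.000e-03  1.701e+00] [-0.16  0.71  0.29  1.66 -0.14  1.32]
shift cm in now-axes [-0.06  0.54  0.99] in end-axes [-0.06  0.54  0.99] turn deg [0.1 0.1 0.2]
```

Emit:
send_rows(plan=[0, 0, 0.2, 0, 0, 0, 1, 0, 0, 0.2, 0, 0, 0, 1, 0, 0, 0.2, 0, 0, 0, 1, 0, 0, 0, 0, 0, 0, 1])

```text
time_s: 20.6
tool_pos: [567.2, -127.6, 224.2]
ee_rot: [-2.618, 0.0, 1.701]
wrist_force: [-0.9, -0.3, -1.2]
width: 0.121
grasp_force: 39.7
```

Emit:
send_rows(plan=[0, 0, 0.15, 0, 0, 0, 1, 0, 0, 0.15, 0, 0, 0, 1, 0, 0, 0, 0, 0, 0, 1])

```text
time_s: 20.9
tool_pos: [566.5, -127.9, 223.0]
ee_rot: [-2.62, 0.001, 1.701]
wrist_force: [2.9, -0.8, 6.2]
width: 0.117
grasp_force: 40.8
```

Emit:
send_rows(plan=[0, 0, -0.15, 0, 0, 0, 1, 0, 0.15, 0, 0, 0, 0, 1, 0, 0.15, 0, 0, 0, 0, 1, 0, 0, 0, 0, 0, 0, 1])

```text
time_s: 21.3
tool_pos: [569.2, -127.3, 221.4]
ee_rot: [-2.617, 0.0, 1.701]
wrist_force: [0.3, 0.0, 1.8]
width: 0.117
grasp_force: 40.0
```

Emit:
send_rows(plan=[0, 0.1, 0, 0, 0, 0, 1, 0, 0, 0, 0, 0, 0, 1])

```text
time_s: 21.5
tool_pos: [569.8, -127.2, 221.1]
ee_rot: [-2.617, 0.0, 1.701]
wrist_force: [-0.8, -0.0, 1.9]
width: 0.118
grasp_force: 40.0
```

Emit:
send_rows(plan=[0, 0.1, 0, 0, 0, 0, 1, 0, 0, 0, 0, 0, 0, 1])

```text
time_s: 21.7
tool_pos: [570.3, -127.1, 220.8]
ee_rot: [-2.616, 0.0, 1.701]
wrist_force: [-2.5, -0.3, 4.0]
width: 0.116
grasp_force: 40.1
```

```bash
python3 -c "
from h import *
lips(); go(*tgt(-24.5,73))"
```

```text
303 [(222, 200), (223, 185), (224, 208), (225, 185), (226, 204), (227, 212), (228, 191), (229, 215), (230, 225), (231, 232), (232, 232), (233, 230), (234, 202), (235, 95), (236, 113), (237, 111), (238, 133), (239, 166)]
338 [(222, 180), (223, 180), (224, 181), (225, 181), (226, 181), (227, 182), (228, 182), (229, 179), (230, 201), (231, 229), (232, 230), (233, 230), (234, 209), (235, 130), (236, 107), (237, 113), (238, 108), (239, 132)]
rel 69.2 [-1.8 -0.5  4. ] 21.75
at [ 570.3 -127.1  220.8] [-2.616  0.     1.701] [-0.16  0.71  0.27  1.64 -0.14  1.32]
shift cm in now-axes [-0.03  0.1   0.15] in end-axes [-0.03  0.1   0.15] turn deg [-0.1  0.1  0.1]
```

Emit:
send_rows(plan=[0, 0, 0, 0, 0, 0, 0.8, 0, 0, 0, 0, 0, 0, 0.7, 0, 0, 0, 0, 0, 0, 0.6, 0, 0, 0, 0, 0, 0, 0.5, 0, 0, 0, 0, 0, 0, 0.5, 0, 0, -0.5, 0, 0, 0, 0.5, 0, 0, -1, 0, 0, 0, 0.5, 0, 0, -2, 0, 0, 0, 0.5, 0, 0, -3, 0, 0, 0, 0.5, 0, 0, -3, 0, 0, 0, 0.5, 0, 0, 0, 0, 0, 0, 0.5, 0, 0, 0, 0, 0, 0, 0.5, 0, 0, 0, 0, 0, 0, 0.5])

```text
time_s: 23.05
tool_pos: [617.7, -120.9, 302.2]
ee_rot: [-2.617, 0.0, 1.701]
wrist_force: [-0.3, -0.7, -0.6]
width: 0.495
grasp_force: 0.0
```

Run:
```python
from h import *
lips(); b=snap('scene','scene8.png').astype(int)
cream=(b[...,0]>222)&(b[...,0]-b[...,2]>12)&(b[...,0]-b[...,2]<30)&(b[...,0]-b[...,1]<8)
m=np.zeros_like(cream,np.uint8); m[150:250,285:360]=cream[150:250,285:360]
n,l,st,c=cv2.connectedComponentsWithStats(m); k=1+st[1:,4].argmax(); print('pad bbox',st[k])
for t in(.45,.524,.6):
  print(t,[proj('scene',H+E_*(-29*np.cos(t)+z*np.sin(t))+Y_*y+np.array([0,0,29*np.sin(t)+z*np.cos(t)])).round(1).tolist() for y,z in((51,146),(-51,146),(51,8),(-51,8))])
```

```text
303 [(222, 198), (223, 197), (224, 214), (225, 203), (226, 209), (227, 210), (228, 193), (229, 211), (230, 223), (231, 231), (232, 230), (233, 227), (234, 194), (235, 93), (236, 112), (237, 110), (238, 132), (239, 164)]
338 [(222, 180), (223, 180), (224, 180), (225, 180), (226, 181), (227, 182), (228, 182), (229, 179), (230, 202), (231, 228), (232, 228), (233, 230), (234, 213), (235, 128), (236, 105), (237, 112), (238, 107), (239, 131)]
rel 116.8 [-0.1  0.1  0. ] 23.1
pad bbox [ 303  184   35   48 1607]
0.45 [[303.5, 184.3], [338.5, 184.5], [303.2, 231.6], [338.2, 231.9]]
0.524 [[303.4, 183.9], [338.2, 184.2], [303.2, 230.9], [338.2, 231.2]]
0.6 [[303.3, 183.8], [337.8, 184.1], [303.2, 230.2], [338.2, 230.5]]
```

```bash
python3 -c "
from h import *
print(r.job_done())"
```

```text
the job is handed in; nothing more can be done
None
```

The job is handed in with no verdict returned: by my measurements the backrest leans about 0.52 rad (30°), unmoved after I took the hand off for over a second, and the pad stands central on the ledge with the gripper clear; the first push overshot to about 0.73, so I pulled it back from behind before fetching the pad.

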